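# Load the gravity-feed spice rack in order

### The job

Load the sloping feed rack, which is open above at its upper end, one piece at a time: first the capped spice jar lying in the grooved insert, then the long tin from the insert, so that the jar ends lying against the front stop, to come out first, and the tin lies right behind it. Leave the short tin lying in its groove.

Things in the scene. Friction and masses are not known exactly. Their poses are not given: they have to be found in the camera images.
- jar_center (a point): Centre (half-way along, on the axis) of the spice jar to load first: labelled cylinder with a black screw cap, 41 mm diameter, 105 mm long, about 0.11 kg, lying on its side in any one of the insert's three grooves. z runs along the jar to its cap, at the start along the insert's +y. A like jar standing upright at the back of the worktop is not meant.
- long_tin_center (a point): Centre (half-way along, on the axis) of the long tin to be loaded second: bare metal, ribbed round its middle, flat at both ends, no cap, 41 mm diameter, 105 mm long, about 0.11 kg, lying on its side in another groove of the insert. z runs along the tin, at the start along the insert's +y.
- short_tin_center (a point): Centre of the short tin that stays where it is: bare metal like the long tin, 41 mm diameter but only 65 mm long, lying in the remaining groove of the insert.
- insert: Light wooden insert, fixed, 250 x 135 mm, board 8 mm thick; origin under its centre, z up. Three grooves along its y, at x = -78, 0, +78 mm, each between two thin dowels 17 mm either side that rise 6 mm above the board (pieces have about 1.5 mm play). Rims at y = +-64 mm are 16 mm high. A lying piece's axis is 28 mm above the worktop.
- feed_rack: Light wooden rack, fixed; origin under its centre, z up, x up the slope. Ramp 220 mm long, 117 mm wide inside, 8 degrees, 22 mm above the worktop at the front, 53 mm at the upper end; side walls 30 mm above it. Pieces lie along its y and roll to -x onto the front stop. Wire guards 51 mm above the ramp cover it 34 to 78 mm from the stop; above that it is open, up to a 13 mm end lip.
- rack_intake (a point): Point in the middle of the rack's open upper part, 145 mm up the slope from the front stop, 20 mm above the ramp: a piece with its centre here and its axis along the rack's y axis lies on the ramp, and rolls down by itself when let go and the fingers are lifted away.
- rack_front_place (a point): Where the centre of the first piece lies when it rests against the front stop, in the middle of the ramp.
- rack_second_place (a point): Where the centre of the second piece lies when it rests against the first one, 41 mm up the slope.
Not all that is in view belongs to the job. Leave any orange look-alike of the part that bears jar_center alone.

How it is judged:
On the way, in this order (a step that is already met when the one before it is completed fails the run):
1. the spice jar lies at the front stop of the rack while the long tin is still away from the rack (distance between jar_center and rack_front_place below 0.015 m and horizontal distance between long_tin_center and rack_intake above 0.1 m), for 0.2 s.
2. the long tin lies right behind the jar (distance between jar_center and rack_front_place below 0.015 m and distance between long_tin_center and rack_second_place below 0.017 m), for 0.2 s.
At the end, for the whole second after the job is handed in: The jar's centre is within 15 mm of the rack's front place and the long tin's centre within 17 mm of the second place, both at rest; the short tin is within 20 mm of where it lay (all of step 2 and linear speed of each of spice_jar, long_tin below 0.02 m/s and distance of short_tin_center from where it was at the start of the episode below 0.02 m); the robot touches nothing.
It fails at once if the short tin is moved more than 20 mm (distance of short_tin_center from where it was at the start of the episode above 0.02 m).
It also fails if it takes over 58 s, if anything falls off the work surface, if the arm or the gripper's body presses on something with over 40 N, if the wrist force passes 120 N, or if a joint passes its speed limit or range.

### The arm

A 6-joint arm with a two-finger parallel gripper is mounted at the origin on a cart in front of the work surface, level with it; the furniture and walls round the work are solid. World frame = base frame: x ahead of the robot, y to its left, z up, the work surface at z = 0. Lengths are in m, angles in rad, forces in N, time in s.
With the tool pointing down it reaches from about 0.225 to 0.875 m from the base axis. Payload 3.4 kg.
Tool frame: the origin (TCP) lies midway between the tips of the shut fingers; the grasp point (between the pads) lies 19 mm behind it; x points along the fingers, z is the direction in which the jaws open and shut, and the axes are right-handed (so a half turn about x gives the same grasp; the last joint's range is limited). The gripper opens to 85 mm and grips with 20 to 120 N. Pads are 22 mm wide; open, the fingers measure 114 mm over their backs; the gripper's body (76 mm by 85 mm) begins 54 mm behind the grasp point. The pads swing forward as they close: fully open they stand 13 mm farther back than shut.
Start: joints at [-1.261, 0.276, 1.505, -0, 1.361, -0.121], TCP at [0.24, -0.522, 0.231] pointing down, gripper open.
Joint ranges: [-2.89, 2.89], [-0.75, 2.08], [0.22, 2.7], [-1.18, 4.32], [0.11, 2.71], [-2.7, 2.7]. Speed limits (rad/s): [2.57, 2.57, 3.14, 3.14, 3.14, 3.14].

### API

Orientations are given as a unit quaternion [w, x, y, z].
In Python, from rig import manip, eyes gives the robot as it stands. The module is installed in compiled form; this text tells all that it offers.
- The arm moves only by the shell command python3 -m crank 'ROWS' [FORCE]. ROWS is JSON, a list of rows, each a list of 7 numbers: the shift along the tool's x, y, z in cm, then the turn, a rotation vector about the tool's x, y, z in degrees, then the finger opening in cm, from 0 to 8.54. A call has 1 to 5 rows; each row is the pose to reach, as a shift and turn from the pose commanded when the call began, along the tool's axes at that moment; what a row does not reach only later rows make up. A row lasts 1/8 s, in which the tool goes at most 62.5 mm and 10.7 degrees, less where a joint would pass 70% of its speed; a pose out of reach is approached as far as the arm can. A call with a gripper value outside its range is refused whole. The fingers move at their own pace and stop on an object; FORCE is the grip in N (left out, the last holds). Time passes only in rows, so rows that repeat a pose let the fingers close. It gives the time, the measured TCP pose, the force and the opening at its end, in the units of the state.
- manip.get_state(): the state, without advancing time (a new reading comes with each control period).
- eyes.get_image(name): name is "scene" or "top" or "wrist"; returns a dict with "color" (400x640x3 uint8, blue, green, red), "z_map" (400x640 float32, m along the optical axis (not along the pixel's ray), 0 where there is no reading), "vertical_fov" (degrees; the focal length in pixels is half the picture's height over the tangent of half this angle, whatever the lens; pixels are square), "cx", "cy" (the principal point, pixels), "eye" and "attitude" of the camera in the world. Camera axes: x right, y up, looking along -z (the intrinsics and any distortion apply to the point x, -y, -z); pixel columns grow to the right and rows downward; lengths in m; the calibration is good to about 2 mm. A picture is of the moment at which its call begins.
- manip.sign_off(): hands the job in, once; it reports no verdict.
The state is a dict: "clock": time; "qpos": joint angles; "qd": joint speeds; "effort": joint torques, N m; "position": TCP position; "ee_rot": TCP orientation; "contact_force": force on the tool from outside, world axes, zero at the start; "moment": the same for the moment, N m; "width": finger opening in m.
Only numpy, scipy, OpenCV 4.12 (cv2) and the standard library are available. Lean on these libraries where they do the work, as an engineer would, in place of code of your own. Each camera call takes 0.05 s, during which the arm holds its last target.

## Working session

There is one attempt and no reset: what is moved stays moved. The work goes in short steps, Python scripts to look and compute and a shell command to move; the robot and the scene stay as the last step left them, time stands still between calls to the robot, and variables do not carry over. Pictures are saved under pics/ and viewed, and the job is handed in when it is done.

```bash
mkdir -p pics; cat > h.py <<'E'
import numpy as np, cv2
from rig import manip, eyes
def grab(n,fn=None):
    d=eyes.get_image(n)
    if fn: cv2.imwrite('pics/'+fn,d['color'])
    np.savez('/tmp/'+n+'.npz',**{k:np.array(v) for k,v in d.items()})
    return d
E
python3 - <<'E'
from h import *
for n in ("scene","top","wrist"):
    d=grab(n,n+"0.png"); print({k:v for k,v in d.items() if k not in("color","z_map")})
print(manip.get_state())
E
```

```text
{'vertical_fov': 55.9763212194805, 'cx': 316.97596284156515, 'cy': 198.45446594416825, 'eye': array([-0.19515216,  0.45055256,  0.74580427]), 'attitude': array([-0.35830649, -0.19587348,  0.41201779,  0.8145498 ])}
{'vertical_fov': 48.95977760544643, 'cx': 318.0070885484316, 'cy': 198.90671239576434, 'eye': array([ 0.37942972, -0.13432773,  1.2350166 ]), 'attitude': array([-0.69796294, -0.03942367,  0.03029092,  0.71440602])}
{'vertical_fov': 61.53490718041112, 'cx': 318.5137971080845, 'cy': 196.8986179893729, 'eye': array([ 0.3044071 , -0.49353974,  0.37360981]), 'attitude': array([ 0.83387778, -0.11812852,  0.07668971, -0.53367799])}
{'clock': 0.15, 'qpos': array([-1.26095090e+00,  2.76480447e-01,  1.50580283e+00,  2.89640187e-05,
        1.36072887e+00, -1.20953160e-01]), 'qd': array([ 0.0007103 , -0.00082019, -0.00254333, -0.00091129, -0.00025168,
        0.00172275]), 'effort': array([ 2.74396252e-04, -4.17146623e+01, -2.46031970e+01, -6.19852176e-05,
        7.63746968e-03,  4.53631287e-05]), 'position': array([ 0.24003012, -0.52208515,  0.23063666]), 'ee_rot': array([ 0.59493264,  0.38190606,  0.59569339, -0.38125097]), 'contact_force': array([-0.13116694,  0.38909916, -0.43673264]), 'moment': array([-0.00275989,  0.04137902, -0.07553808]), 'width': 0.08516286360260679}
```

View pics/scene0.png

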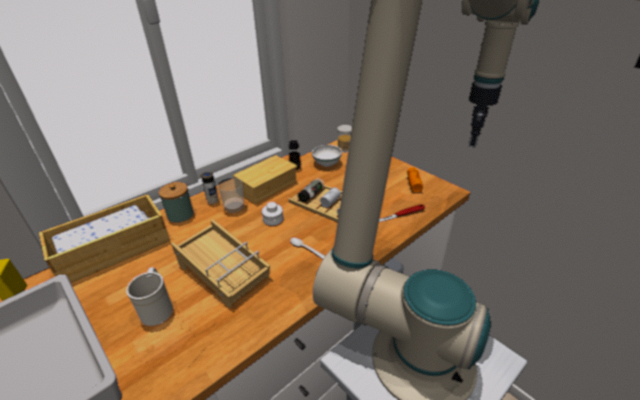

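View pics/top0.png

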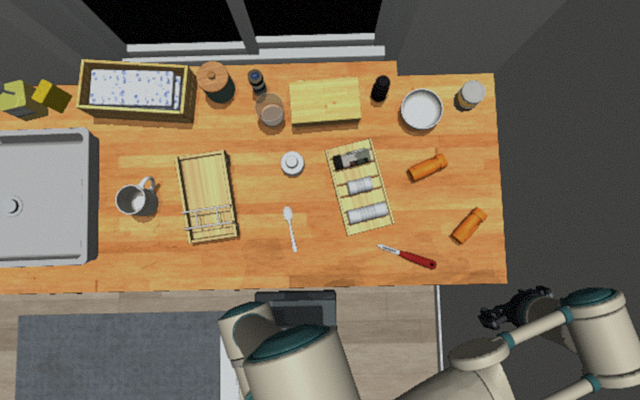

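View pics/wrist0.png

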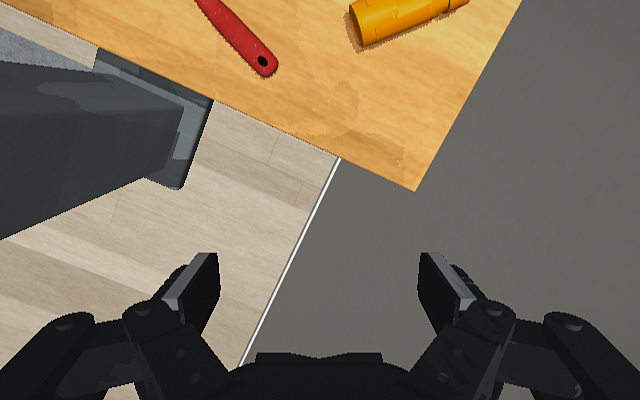

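The top view shows the insert at about (360,186). The jar is in the far groove at (350,159) with its cap to the left, the short tin is in the middle at (359,186), and the long tin is in the near groove at (366,213). The rack is at about (207,195), with guards and stop at its lower, robot-side end and its open end towards the wall. Next I measure.

```bash
cat >> h.py <<'E'
from scipy.spatial.transform import Rotation as R
def cam(d):
    f=200/np.tan(np.radians(float(d['vertical_fov']))/2)
    q=np.array(d['attitude']);return f,R.from_quat(q[[1,2,3,0]]).as_matrix(),np.array(d['eye'])
def ray(d,u,v):
    f,M,e=cam(d);p=np.stack([(np.asarray(u,float)-d['cx'])/f,-(np.asarray(v,float)-d['cy'])/f,-np.ones(np.shape(u))],-1)
    return e,p@M.T
def onz(d,u,v,z):
    e,r=ray(d,u,v);t=(z-e[2])/r[...,2];return e+r*t[...,None]
def cloud(d):
    v,u=np.mgrid[0:400,0:640];e,r=ray(d,u,v);return e+r*np.array(d['z_map'])[...,None]
E
python3 - <<'E'
from h import *
d=dict(np.load('/tmp/top.npz')); P=cloud(d)
print('table z',P[260,280],P[240,350])
im=cv2.resize(d['color'][140:250,160:410],None,fx=3.2,fy=3.2,interpolation=cv2.INTER_CUBIC);cv2.imwrite('pics/crop1.png',im)
Z=np.clip((P[...,2][140:250,160:410])/0.1*255,0,255).astype(np.uint8)
cv2.imwrite('pics/cropz.png',cv2.applyColorMap(cv2.resize(Z,None,fx=3.2,fy=3.2,interpolation=0),2))
for v,u in[(159,350),(186,359),(213,366),(195,207),(180,203),(160,200)]:print(u,v,P[v,u].round(4))
E
```

```text
table z [ 0.33336872 -0.0105637   0.0072774 ] [ 0.38419618 -0.2062471   0.00590147]
350 159 [ 0.6048 -0.2104  0.0475]
359 186 [ 0.529  -0.2321  0.0535]
366 213 [ 0.4556 -0.2491  0.0487]
207 195 [0.5159 0.1842 0.0407]
203 180 [0.557  0.194  0.0455]
200 160 [0.6113 0.2002 0.0533]
```

View pics/crop1.png

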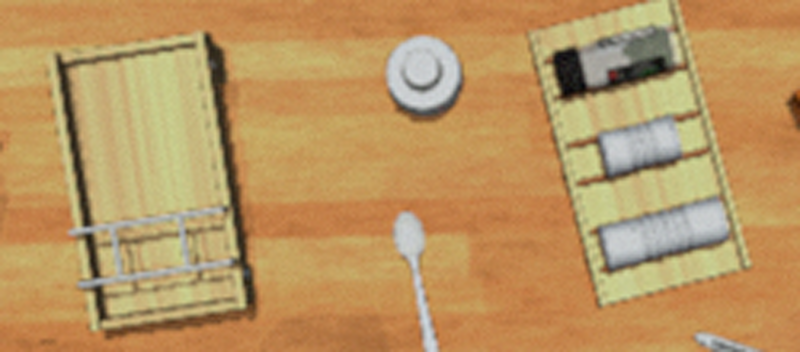

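View pics/cropz.png

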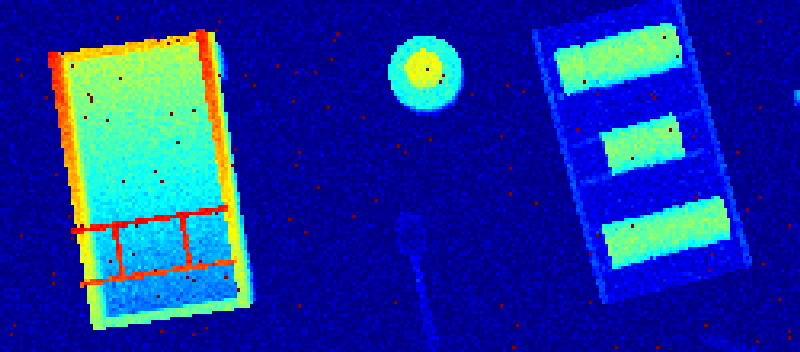

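```bash
python3 - <<'E'
from h import *
d=dict(np.load('/tmp/top.npz')); P=cloud(d); z=P[...,2]
zz=cv2.medianBlur(z.astype(np.float32),3)
# depth bias near the table, around pieces
print('table near insert',np.median(z[240:260,280:330]),'near rack',np.median(z[150:230,140:160]), np.median(z[170:230,250:275]))
def pieces():
    m=np.zeros((400,640),np.uint8);m[140:240,325:395]=(zz[140:240,325:395]>0.032)*255
    cs,_=cv2.findContours(m,cv2.RETR_EXTERNAL,cv2.CHAIN_APPROX_NONE)
    for c in cs:
        if cv2.contourArea(c)<80: continue
        b=cv2.boxPoints(cv2.minAreaRect(c)); W=onz(d,b[:,0],b[:,1],0.034)
        n=np.linalg.norm(np.roll(W,-1,0)-W,axis=1); i=n.argmax(); v=(np.roll(W,-1,0)-W)[i]; 
        print('piece',cv2.minAreaRect(c)[0],W.mean(0).round(4),n.round(4),np.degrees(np.arctan2(v[1],v[0])).round(2))
pieces()
m=np.zeros((400,640),np.uint8);m[140:255,165:250]=(zz[140:255,165:250]>0.03)*255
m=cv2.morphologyEx(m,cv2.MORPH_CLOSE,np.ones((9,9)))
c=max(cv2.findContours(m,cv2.RETR_EXTERNAL,cv2.CHAIN_APPROX_NONE)[0],key=cv2.contourArea)
print('rack rect',cv2.minAreaRect(c))
ap=cv2.approxPolyDP(c,6,True)[:,0];print('poly',ap.tolist())
for u,v in ap: 
    s=z[max(v-3,0):v+4,max(u-3,0):u+4]; h=np.percentile(s,85); print(u,v,h.round(4),onz(d,u,v,h).round(4))
E
```

```text
table near insert 0.0020840082677517913 near rack 0.003906794227589883 0.0017291933406629045
piece (367.9175720214844, 211.6180419921875) [ 0.4603 -0.2559  0.034 ] [0.1063 0.0385 0.106  0.0385] -76.86
piece (360.558837890625, 184.2353057861328) [ 0.5363 -0.2382  0.034 ] [0.0656 0.037  0.0654 0.0369] -77.25
piece (352.9117736816406, 157.64707946777344) [ 0.611  -0.2194  0.034 ] [0.1078 0.0415 0.1074 0.0415] -77.22
rack rect ((207.31707763671875, 195.44088745117188), (87.70768737792969, 53.36392593383789), 81.34745788574219)
poly [[226, 150], [175, 157], [190, 242], [238, 234]]
226 150 0.0819 [0.6311 0.1224 0.0819]
175 157 0.0845 [0.615  0.2584 0.0845]
190 242 0.052 [0.3884 0.2267 0.052 ]
238 234 0.0522 [0.4069 0.0971 0.0522]
```

```bash
cat >> h.py <<'E'
def go(pos,yaw,tilt=0,st=None):
    """rows needed: pos TCP, yaw deg of jaw axis in world (mod 180), tilt deg: raise of the jaw axis along its heading"""
    st=st or manip.get_state(); q=st['ee_rot'];C=R.from_quat(q[[1,2,3,0]])
    best=None
    for k in(0,180):
        a=np.radians(yaw+k);t=np.radians(tilt)*(1 if k==0 else -1)
        zc=np.array([np.cos(a)*np.cos(t),np.sin(a)*np.cos(t),np.sin(t)])
        xc=np.array([np.cos(a)*np.sin(t),np.sin(a)*np.sin(t),-np.cos(t)])
        T=R.from_matrix(np.stack([xc,np.cross(zc,xc),zc],1)); w=(C.inv()*T).as_rotvec(degrees=True)
        if best is None or np.linalg.norm(w)<np.linalg.norm(best):best=w
    s=C.inv().apply(np.array(pos)-st['position'])*100
    print('shift cm',s.round(2),'turn',best.round(2))
E
python3 - <<'E'
from h import *
st=manip.get_state();print(R.from_quat(st['ee_rot'][[1,2,3,0]]).as_matrix().round(3))
go([0.611,-0.219,0.22],13)
E
```

```text
[[-0.     0.909  0.418]
 [ 0.001  0.418 -0.909]
 [-1.     0.    -0.001]]
shift cm [  1.09  46.36 -12.05] turn [-7.832e+01 -6.000e-02 -6.000e-02]
```

```bash
python3 -m crank '[[0.3,6,-1.5,-10,0,0,6.5],[0.4,12,-3,-20,0,0,6.5],[0.5,17,-4.5,-30,0,0,6.5],[0.5,22,-5.8,-39,0,0,6.5],[0.5,23,-6,-39,0,0,6.5]]' 60; python3 -c "
from h import *
go([0.59,-0.225,0.24],13)"
```

```text
clock: 0.78
position: [0.426, -0.3695, 0.226]
ee_rot: [0.689, 0.16, 0.689, -0.159]
contact_force: [-0.1, 0.7, -0.3]
width: 0.065
shift cm [-1.37 20.2   8.37] turn [-3.91e+01  1.00e-02 -6.00e-02]
```

```bash
python3 -m crank '[[-0.4,5,2,-10,0,0,6.5],[-0.8,10,4,-20,0,0,6.5],[-1.2,15,6.3,-30,0,0,6.5],[-1.4,20.2,8.4,-39.1,0,0,6.5],[-1.4,20.2,8.4,-39.1,0,0,6.5]]'; python3 -m crank '[[0,0,0,0,0,0,6.5]]'; python3 - <<'E'
from h import *
grab('wrist','w1.png')
E
```

```text
clock: 1.4
position: [0.5911, -0.2261, 0.2397]
ee_rot: [0.703, -0.08, 0.702, 0.08]
contact_force: [-0.5, -0.5, 0.4]
width: 0.0654
clock: 1.52
position: [0.5881, -0.2289, 0.2398]
ee_rot: [0.702, -0.078, 0.703, 0.078]
contact_force: [-0.9, -0.0, 0.2]
width: 0.0647
```

View pics/w1.png

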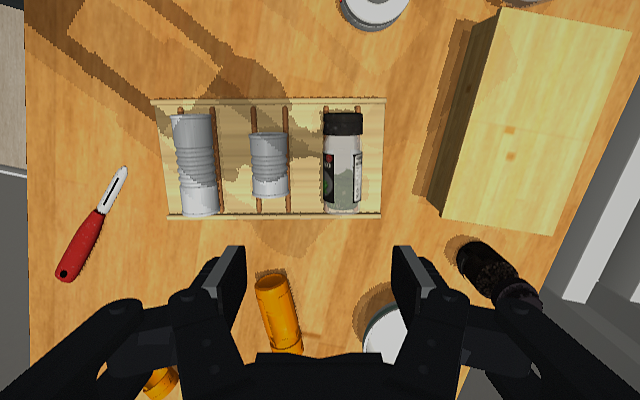

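The wrist view shows all three pieces. The jar is at (342,165) with its cap at the top, the short tin is at (269,165), and the long tin is at (196,165).

```bash
cat >> h.py <<'E'
def pieces(d,box,zmin=0.032):
    P=cloud(d);z=cv2.medianBlur(P[...,2].astype(np.float32),3);u0,u1,v0,v1=box
    m=np.zeros(z.shape,np.uint8);m[v0:v1,u0:u1]=((z>zmin)&(z<0.08))[v0:v1,u0:u1]*255
    cs,_=cv2.findContours(m,cv2.RETR_EXTERNAL,cv2.CHAIN_APPROX_NONE)
    for c in cs:
        if cv2.contourArea(c)<200: continue
        k=np.zeros_like(m);cv2.drawContours(k,[c],-1,255,-1);Q=P[(k>0)&(z>zmin)&(np.abs(P[...,2]-z)<.004)]
        (cx,cy),wh,an=cv2.minAreaRect((Q[:,:2]*1000).astype(np.float32))
        b=cv2.boxPoints(((cx,cy),wh,an));e=np.roll(b,-1,0)-b;n=np.linalg.norm(e,axis=1);v=e[n.argmax()]
        print('px',c[:,0].mean(0).round(),'ctr mm',round(cx,1),round(cy,1),'size',np.round(wh,1),'axis deg',np.degrees(np.arctan2(v[1],v[0])).round(2)%180,'ztop',np.percentile(Q[:,2],90).round(4))
E
python3 - <<'E'
from h import *
d=dict(np.load('/tmp/wrist.npz'));print(cloud(d)[270,200:230:10])
pieces(d,(150,390,95,222))
print(onz(d,[152,385,380,168],[99,98,217,218],0.016))
go([0.6115,-0.2195,0.12],13.0)
E
```

```text
[[ 0.5417676  -0.23317535  0.26514006]
 [ 0.54582487 -0.23164598  0.2662262 ]
 [ 0.55080463 -0.22716275  0.27225083]]
px [268. 164.] ctr mm 535.4 -236.3 size [38.7 64.5] axis deg 103.04 ztop 0.048
px [194. 163.] ctr mm 460.1 -254.4 size [ 39.1 104.7] axis deg 104.13 ztop 0.0481
px [342. 161.] ctr mm 610.8 -217.9 size [ 41.  104.6] axis deg 103.02 ztop 0.0488
[[ 0.40140235 -0.19899478  0.016     ]
 [ 0.63955327 -0.14400417  0.016     ]
 [ 0.6701758  -0.27241201  0.016     ]
 [ 0.43094589 -0.32813771  0.016     ]]
shift cm [11.99  0.43  2.55] turn [-0.34 -0.09  0.01]
```

```bash
python3 -m crank '[[4,0.2,1.5,0,0,0,6],[9,0.4,2.5,0,0,0,6],[13,0.4,2.5,0,0,0,6],[16,0.4,2.5,0,0,0,6],[16,0.4,2.5,0,0,0,6]]'; python3 -c "
from h import *
go([0.611,-0.2187,0.012],13.0)"
```

```text
clock: 2.2
position: [0.6093, -0.2194, 0.0778]
ee_rot: [0.701, -0.077, 0.705, 0.079]
contact_force: [0.1, -0.2, 0.6]
width: 0.0601
shift cm [6.58 0.01 0.21] turn [-0.38 -0.3  -0.2 ]
```

```bash
python3 -m crank '[[2.5,0,0.2,-0.4,0,0,6],[5,0,0.2,-0.4,0,0,6],[6.5,0,0.2,-0.4,0,0,6],[6.5,0,0.2,-0.4,0,0,6]]'; python3 -c "
from h import *
go([0.611,-0.2187,0.012],13.0)
d=grab('wrist','w2.png')"
```

```text
clock: 2.7
position: [0.6139, -0.2187, 0.0153]
ee_rot: [0.702, -0.081, 0.703, 0.081]
contact_force: [-1.6, -0.1, 0.5]
width: 0.0599
shift cm [ 0.33  0.07 -0.28] turn [ 0.13 -0.03 -0.02]
```

View pics/w2.png

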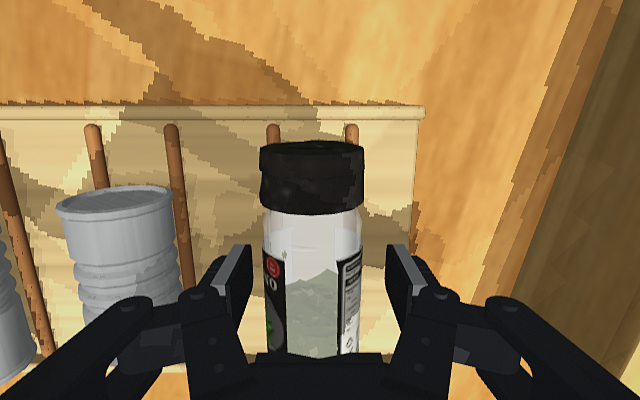

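The jar body (265–360) sits between the pads, about 3 mm towards the left one. I shift to correct that and close.

```bash
python3 -m crank '[[0.2,0,-0.3,0,0,0,6],[0.2,0,-0.3,0,0,0,5],[0.2,0,-0.3,0,0,0,3.5],[0.2,0,-0.3,0,0,0,3.5],[0.2,0,-0.3,0,0,0,3.5]]' 40; python3 -m crank '[[0,0,0,0,0,0,3.5],[0,0,0,0,0,0,3.5]]'; python3 -c "
from h import *
go([0.545,0.180,0.062],7.2)"
```

```text
clock: 3.38
position: [0.6118, -0.2191, 0.0142]
ee_rot: [0.703, -0.081, 0.702, 0.081]
contact_force: [-1.1, 0.5, 5.6]
width: 0.0394
clock: 3.62
position: [0.6118, -0.2191, 0.0142]
ee_rot: [0.703, -0.081, 0.702, 0.081]
contact_force: [-1.2, 0.0, 6.5]
width: 0.0396
shift cm [-4.82 40.38  2.61] turn [5.99 0.05 0.05]
```

```bash
python3 -m crank '[[-2,0,0,0,0,0,3.5],[-6,0,0,0,0,0,3.5],[-10,0,0,0,0,0,3.5],[-14,0,0,0,0,0,3.5],[-14,0,0,0,0,0,3.5]]'; python3 -c "
from h import *
d=grab('wrist','w3.png')
go([0.545,0.180,0.17],7.2)"
```

```text
clock: 4.25
position: [0.6136, -0.2198, 0.1568]
ee_rot: [0.705, -0.083, 0.7, 0.08]
contact_force: [0.1, -0.2, -1.9]
width: 0.0396
shift cm [-1.63 40.39  2.58] turn [5.99 0.13 0.09]
```

View pics/w3.png

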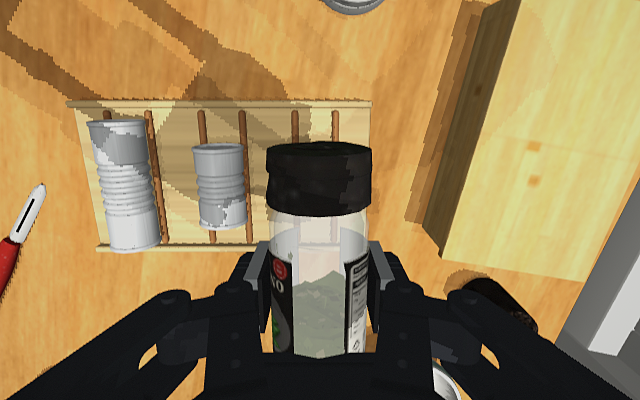

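The jar is held and lifted, and the tins are undisturbed. Now across to the rack.

```bash
python3 -m crank '[[-1,5,0.3,1,0,0,3.5],[-2,11,0.7,2,0,0,3.5],[-3,17,1.1,3,0,0,3.5],[-3,23,1.5,4,0,0,3.5],[-3,28,1.8,5,0,0,3.5]]';python3 -m crank '[[0,4,0.3,1,0,0,3.5],[0,8,0.5,1,0,0,3.5],[0,12,0.7,1,0,0,3.5],[0,12.4,0.7,1,0,0,3.5],[0,12.4,0.7,1,0,0,3.5]]'; python3 -c "
from h import *
d=grab('wrist','w4.png');d=grab('top','t4.png');grab('scene','s4.png')
go([0.545,0.180,0.17],7.2)"
```

```text
clock: 4.92
position: [0.5632, 0.06, 0.1812]
ee_rot: [0.704, -0.05, 0.707, 0.051]
contact_force: [0.6, -0.7, 0.1]
width: 0.0395
clock: 5.55
position: [0.5535, 0.1812, 0.1817]
ee_rot: [0.705, -0.045, 0.707, 0.044]
contact_force: [-0.6, -0.7, -1.1]
width: 0.0394
shift cm [ 1.27  0.08 -0.93] turn [-0.09 -0.06  0.04]
```

View pics/w4.png

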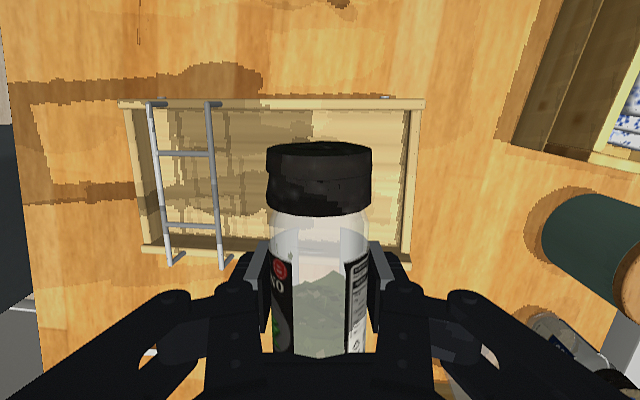

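View pics/s4.png

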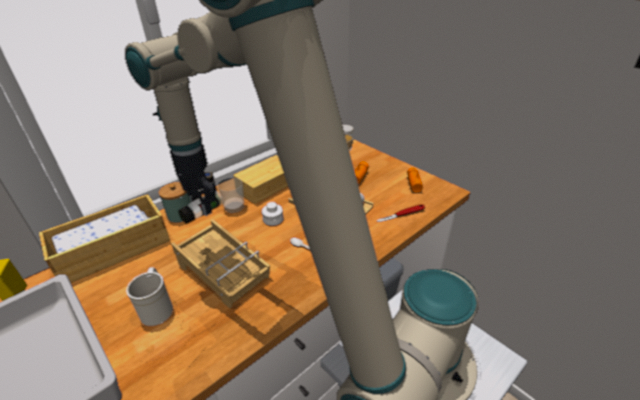

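```bash
python3 - <<'E'
from h import *
for name,box in(('top0',None),('wrist',(100,440,90,260))):
    d=dict(np.load('/tmp/wrist.npz')) if name=='wrist' else dict(np.load('/tmp/top.npz'))
    P=cloud(d)
    if name=='wrist': P=P[90:270,100:440]
    P=P.reshape(-1,3);P=P[(P[:,0]>.36)&(P[:,0]<.67)&(P[:,1]>.05)&(P[:,1]<.3)&(P[:,2]<.1)]
    for yaw in (6.5,7.2,8):
        a=np.radians(yaw);o=np.array([.51,.176]);D=P[:,:2]-o
        x=D@[np.cos(a),np.sin(a)];y=D@[-np.sin(a),np.cos(a)]
        ramp=.0375+x*np.tan(np.radians(8)); h=P[:,2]-ramp
        w=(h>.022)&(h<.04)
        for sgn in(1,-1):
            for lo,hi in((-.1,-.08),(-.03,.0),(.0,.05),(.05,.1)):
                s=w&(x>lo)&(x<hi)&(sgn*y>.04)
                if s.sum()>8: print(name,yaw,sgn,(lo,hi),s.sum(),np.percentile(y[s],[5,50,95]).round(4))
    s=(np.abs(y)<.04)&(h>.008)&(h<.03)
    print('stop/lip x',np.percentile(x[s&(x<-.08)],[5,50,95]) if (s&(x<-.08)).sum()>5 else 0,np.percentile(x[s&(x>.08)],[5,50,95]) if (s&(x>.08)).sum()>5 else 0)
    s=(np.abs(y)<.04)&(np.abs(x-.03)<.06)&(np.abs(h)<.012); print('ramp h',np.median(h[s]),s.sum())
E
```

```text
top0 6.5 1 (-0.1, -0.08) 29 [0.0609 0.0631 0.068 ]
top0 6.5 1 (-0.03, 0.0) 46 [0.0617 0.0646 0.0693]
top0 6.5 1 (0.0, 0.05) 15 [0.062  0.0637 0.0694]
top0 6.5 -1 (-0.1, -0.08) 28 [-0.0641 -0.0606 -0.0566]
top0 6.5 -1 (-0.03, 0.0) 38 [-0.0629 -0.0601 -0.0553]
top0 6.5 -1 (0.0, 0.05) 65 [-0.0624 -0.0593 -0.0549]
top0 6.5 -1 (0.05, 0.1) 68 [-0.0617 -0.0584 -0.0541]
top0 7.2 1 (-0.1, -0.08) 27 [0.0621 0.0648 0.0692]
top0 7.2 1 (-0.03, 0.0) 46 [0.0619 0.0648 0.0695]
top0 7.2 1 (0.0, 0.05) 15 [0.0619 0.0637 0.0693]
top0 7.2 -1 (-0.1, -0.08) 27 [-0.063  -0.0596 -0.0555]
top0 7.2 -1 (-0.03, 0.0) 38 [-0.0626 -0.0599 -0.0551]
top0 7.2 -1 (0.0, 0.05) 67 [-0.0627 -0.0595 -0.0554]
top0 7.2 -1 (0.05, 0.1) 66 [-0.0625 -0.0593 -0.0551]
top0 8 1 (-0.1, -0.08) 29 [0.0633 0.0663 0.0703]
top0 8 1 (-0.03, 0.0) 43 [0.062  0.065  0.0698]
top0 8 1 (0.0, 0.05) 17 [0.0619 0.0637 0.0692]
top0 8 -1 (-0.1, -0.08) 26 [-0.0618 -0.0586 -0.0543]
top0 8 -1 (-0.03, 0.0) 38 [-0.0624 -0.0596 -0.0548]
top0 8 -1 (0.0, 0.05) 68 [-0.0631 -0.0599 -0.0558]
top0 8 -1 (0.05, 0.1) 67 [-0.0637 -0.0604 -0.0564]
stop/lip x [-0.1146
[... 464 characters left out ...]
.0703]
wrist 7.2 1 (-0.03, 0.0) 438 [0.0632 0.0668 0.0704]
wrist 7.2 1 (0.0, 0.05) 772 [0.0633 0.0669 0.0705]
wrist 7.2 1 (0.05, 0.1) 863 [0.063  0.067  0.0705]
wrist 7.2 -1 (-0.1, -0.08) 174 [-0.0611 -0.0563 -0.0542]
wrist 7.2 -1 (-0.03, 0.0) 145 [-0.0597 -0.0548 -0.0538]
wrist 8 1 (-0.1, -0.08) 170 [0.0641 0.0687 0.0716]
wrist 8 1 (-0.03, 0.0) 442 [0.0635 0.0671 0.0706]
wrist 8 1 (0.0, 0.05) 776 [0.0629 0.0665 0.0701]
wrist 8 1 (0.05, 0.1) 860 [0.062  0.0657 0.0694]
wrist 8 -1 (-0.1, -0.08) 168 [-0.0597 -0.055  -0.053 ]
wrist 8 -1 (-0.03, 0.0) 132 [-0.0596 -0.0544 -0.0536]
stop/lip x [-0.11357813 -0.10722463 -0.10528141] [0.1123375  0.11558622 0.11941604]
ramp h -0.0003973211674934002 3749
```

```bash
python3 -c "
from h import *
go([0.5465,0.1843,0.10],7.2,8)"
```

```text
shift cm [ 8.27  0.5  -0.72] turn [-0.08 -8.06  0.05]
```

```bash
python3 -m crank '[[2.5,0.5,-0.7,0,-8,0,3.5],[5,0.5,-0.7,0,-8,0,3.5],[7.5,0.5,-0.7,0,-8,0,3.5],[8.3,0.5,-0.7,0,-8,0,3.5],[8.3,0.5,-0.7,0,-8,0,3.5]]'; python3 -c "
from h import *
go([0.5465,0.1843,0.052],7.2,8)
d=grab('wrist','w5.png')"
```

```text
clock: 6.32
position: [0.547, 0.1849, 0.1001]
ee_rot: [0.753, -0.041, 0.655, 0.047]
contact_force: [-0.2, 0.3, -0.3]
width: 0.0398
shift cm [ 4.76 -0.06 -0.72] turn [-0.07 -0.04  0.02]
```

View pics/w5.png

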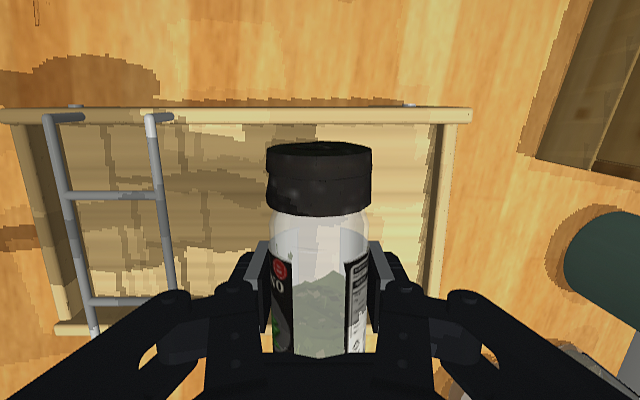

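The jar is aligned across the rack and clear of the wall (row 115). I lower it.

```bash
python3 -m crank '[[1.6,0,-0.2,0,0,0,3.5],[3.2,0,-0.5,0,0,0,3.5],[4.4,0,-0.7,0,0,0,3.5],[4.4,0,-0.7,0,0,0,3.5]]'; python3 -c "
from h import *
go([0.5465,0.1843,0.052],7.2,8)
d=grab('wrist','w6.png')"
```

```text
clock: 6.88
position: [0.5458, 0.1854, 0.0554]
ee_rot: [0.753, -0.041, 0.655, 0.047]
contact_force: [-0.1, -0.6, -0.8]
width: 0.0396
shift cm [ 0.34 -0.12  0.01] turn [-0.02 -0.06  0.01]
```

View pics/w6.png

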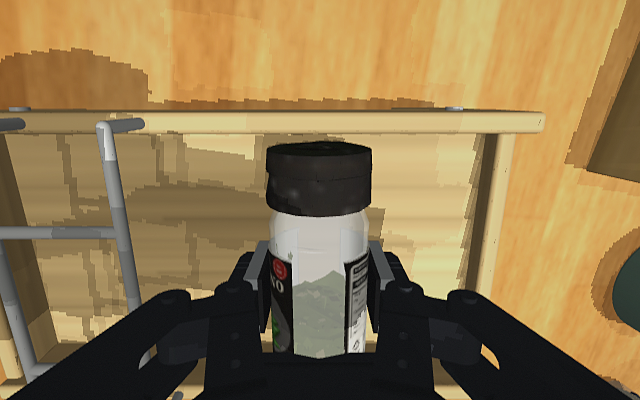

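```bash
python3 -m crank '[[0.3,-0.1,0,0,0,0,3.5],[0.5,-0.1,0,0,0,0,3.5],[0.5,-0.1,0,0,0,0,3.5]]'
```

```text
clock: 7.3
position: [0.5469, 0.1846, 0.0508]
ee_rot: [0.753, -0.041, 0.655, 0.047]
contact_force: [-0.2, -0.9, -0.1]
width: 0.0397
```

```bash
python3 -m crank '[[0.2,0,0,0,0,0,3.5],[0.2,0,0,0,0,0,4.6],[0.2,0,0,0,0,0,5.2],[0.2,0,0,0,0,0,5.2],[0.2,0,0,0,0,0,5.2]]'; python3 -m crank '[[-1,0,0,0,0,0,5.2],[-3,0,0,0,0,0,5.2],[-6,0,0,0,0,0,5.2],[-10,0,0,0,0,0,5.2],[-13,0,0,0,0,0,5.2]]';python3 -c "
from h import *
d=grab('wrist','w7.png')"
```

```text
clock: 7.92
position: [0.5472, 0.1847, 0.0489]
ee_rot: [0.753, -0.041, 0.655, 0.047]
contact_force: [0.6, 0.0, -0.1]
width: 0.0518
clock: 8.55
position: [0.5294, 0.1825, 0.1801]
ee_rot: [0.754, -0.041, 0.654, 0.047]
contact_force: [-0.2, 0.2, -0.6]
width: 0.0521
```

View pics/w7.png

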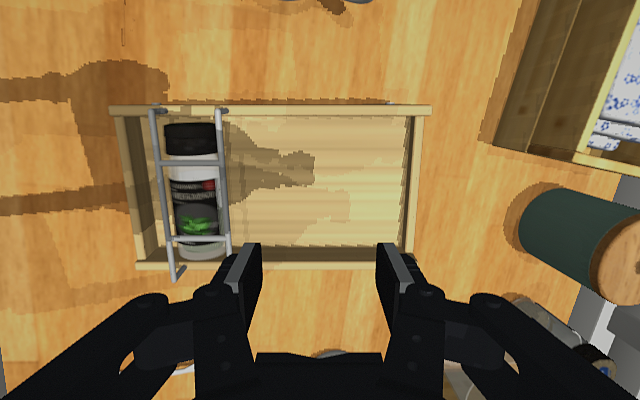

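The jar has rolled down under the guards (190,190). I move towards the long tin and check the jar on the way.

```bash
python3 -c "
from h import *
d=grab('wrist','w8.png')
go([0.455,-0.255,0.20],13.2)"
```

```text
shift cm [ -3.72 -42.5  -12.64] turn [-6.   8.5  0.4]
```

View pics/w8.png

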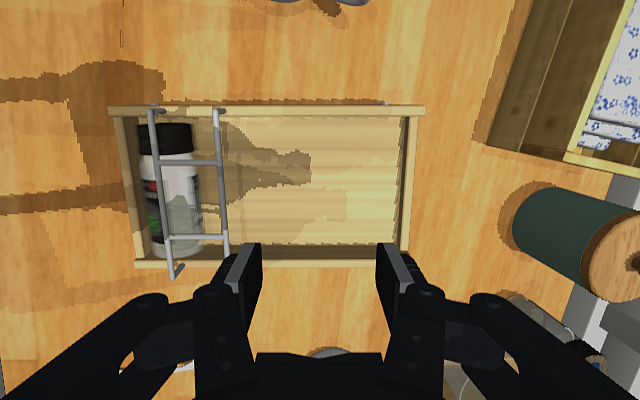

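The jar is now against the front stop (168,190).

```bash
python3 -m crank '[[-1.5,-5,-1,0,3,0,5.5],[-3,-11,-3,-1,6,0,6],[-3.7,-17,-5,-2,8.5,0.4,6],[-3.7,-23,-6.8,-3,8.5,0.4,6],[-3.7,-28,-8.4,-4,8.5,0.4,6]]';python3 -m crank '[[0,-5,-1.6,-0.7,0,0,6],[0,-10,-3,-1.4,0,0,6],[0,-14.4,-4,-2,0,0,6],[0,-14.4,-4,-2,0,0,6],[0,-14.4,-4,-2,0,0,6]]'; python3 - <<'E'
from h import *
d=grab('wrist','w9.png');t=grab('top','t9.png')
pieces(d,(0,420,60,235))
go([0.460,-0.2547,0.08],13.2)
E
```

```text
clock: 9.28
position: [0.4758, -0.1085, 0.2018]
ee_rot: [0.7, -0.069, 0.707, 0.07]
contact_force: [0.7, 0.1, -0.5]
width: 0.0602
clock: 9.9
position: [0.4647, -0.2547, 0.2017]
ee_rot: [0.699, -0.08, 0.706, 0.082]
contact_force: [0.8, 0.1, -0.1]
width: 0.06
px [397. 176.] ctr mm 534.7 -236.3 size [38.5 64.4] axis deg 103.48 ztop 0.0479
px [315. 173.] ctr mm 458.9 -254.3 size [ 39.1 104.8] axis deg 103.17 ztop 0.0479
shift cm [ 1.222e+01  1.000e-02 -3.900e-01] turn [ 0.06 -0.52 -0.22]
```

View pics/w9.png

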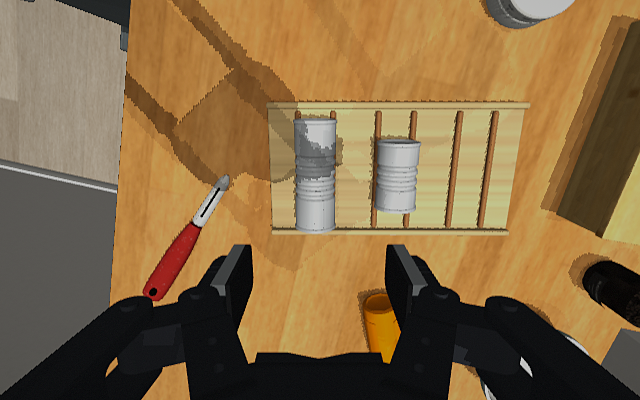

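View pics/t9.png

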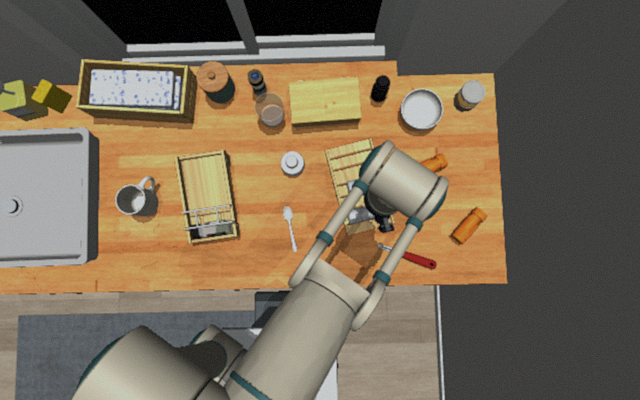

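The jar lies at the stop in the top view (212,227). The long tin is at wrist (315,174), in its groove, and I descend on it.

```bash
python3 -m crank '[[4,0,-0.4,0,0,0,6],[8,0,-0.5,0,0,0,6],[11,0,-0.5,0,0,0,6],[13.5,0,-0.5,0,0,0,6],[13.5,0,-0.5,0,0,0,6]]'; python3 -c "
from h import *
go([0.4595,-0.2545,0.014],13.2)"
```

```text
clock: 10.62
position: [0.458, -0.2543, 0.0661]
ee_rot: [0.698, -0.08, 0.707, 0.084]
contact_force: [0.0, -0.3, -0.1]
width: 0.0602
shift cm [ 5.21 -0.09  0.21] turn [ 0.1  -0.66 -0.36]
```

```bash
python3 -m crank '[[2,0,0.1,0,-0.6,-0.3,6],[4,-0.1,0.2,0,-0.6,-0.3,6],[5.2,-0.1,0.2,0,-0.6,-0.3,6],[5.2,-0.1,0.2,0,-0.6,-0.3,6]]'; python3 -c "
from h import *
d=grab('wrist','w10.png')
go([0.4595,-0.2545,0.014],13.2)"
```

```text
clock: 11.12
position: [0.4609, -0.2566, 0.0156]
ee_rot: [0.703, -0.082, 0.702, 0.081]
contact_force: [-0.1, -0.2, 0.0]
width: 0.0602
shift cm [ 0.21  0.28 -0.12] turn [0.02 0.13 0.18]
```

View pics/w10.png

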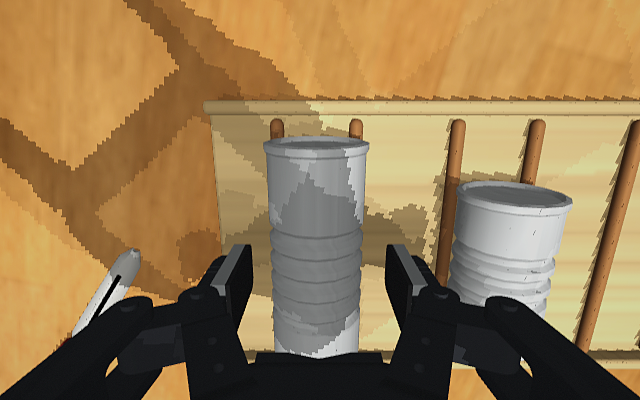

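The long tin is centred between the pads and the short tin is clear of the right finger. I close.

```bash
python3 -m crank '[[0.1,0.2,-0.1,0,0,0,6],[0.1,0.2,-0.1,0,0,0,5],[0.1,0.2,-0.1,0,0,0,3.5],[0.1,0.2,-0.1,0,0,0,3.5],[0.1,0.2,-0.1,0,0,0,3.5]]' 40; python3 -m crank '[[0,0,0,0,0,0,3.5],[0,0,0,0,0,0,3.5]]'; python3 -m crank '[[-2,0,0,0,0,0,3.5],[-6,0,0,0,0,0,3.5],[-10,0,0,0,0,0,3.5],[-15,0,0,0,0,0,3.5],[-17,0,0,0,0,0,3.5]]'; python3 -c "
from h import *
d=grab('wrist','w11.png')
go([0.5465,0.1843,0.17],7.2)"
```

```text
clock: 11.8
position: [0.4597, -0.2555, 0.0152]
ee_rot: [0.703, -0.082, 0.701, 0.08]
contact_force: [-1.2, 1.1, 6.4]
width: 0.0398
clock: 12.05
position: [0.4597, -0.2555, 0.0152]
ee_rot: [0.703, -0.082, 0.701, 0.08]
contact_force: [-0.4, 0.6, 5.3]
width: 0.0396
clock: 12.68
position: [0.4602, -0.2559, 0.1875]
ee_rot: [0.705, -0.083, 0.7, 0.079]
contact_force: [-0.5, -0.2, -1.6]
width: 0.0395
shift cm [ 1.68 40.96 18.38] turn [6.   0.42 0.48]
```

View pics/w11.png

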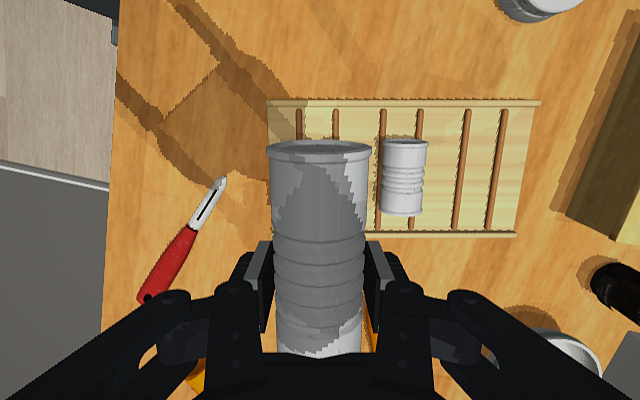

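The tin is held and the short tin is undisturbed at (404,177). Across to the rack.

```bash
python3 -m crank '[[0,5,2.5,1,0,0,3.5],[0,11,5,2,0,0,3.5],[0,16,7.5,3,0,0,3.5],[0,21.5,10,4,0,0,3.5],[0,26,12,5,0.4,0.4,3.5]]';python3 -m crank '[[0,5,2,1,0,0,3.5],[0,10,4,1,0,0,3.5],[0,14.5,6,1,0,0,3.5],[0,14.9,6.2,1,0,0,3.5],[0,14.9,6.2,1,0,0,3.5]]'; python3 -c "
from h import *
d=grab('wrist','w12.png')
go([0.5465,0.1838,0.10],7.2,8)"
```

```text
clock: 13.35
position: [0.5159, 0.0279, 0.183]
ee_rot: [0.703, -0.049, 0.708, 0.052]
contact_force: [0.8, 0.6, -1.3]
width: 0.0394
clock: 13.98
position: [0.5559, 0.1816, 0.1832]
ee_rot: [0.703, -0.044, 0.708, 0.046]
contact_force: [-0.2, 0.5, -0.3]
width: 0.0394
shift cm [ 8.36  0.38 -0.84] turn [-0.03 -8.42 -0.18]
```

View pics/w12.png

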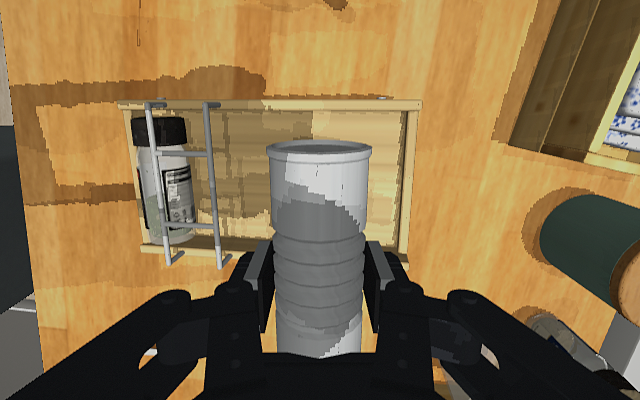

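The jar is still at the stop at (165,185), parallel to the stop edge. I tilt and lower the tin.

```bash
python3 -m crank '[[2.5,0.4,-0.8,0,-8.4,0,3.5],[5,0.4,-0.8,0,-8.4,0,3.5],[7.5,0.4,-0.8,0,-8.4,0,3.5],[8.3,0.4,-0.8,0,-8.4,0,3.5],[8.3,0.4,-0.8,0,-8.4,0,3.5]]'; python3 -c "
from h import *
go([0.5465,0.1838,0.055],7.2,8)"
```

```text
clock: 14.65
position: [0.5476, 0.1841, 0.1013]
ee_rot: [0.753, -0.039, 0.655, 0.048]
contact_force: [0.0, 1.0, -0.5]
width: 0.0392
shift cm [ 4.57 -0.04 -0.77] turn [-0.11  0.05 -0.21]
```

```bash
python3 -m crank '[[1.6,0,-0.2,0,0,0,3.5],[3.2,0,-0.5,0,0,0,3.5],[4.3,0,-0.7,0,0,0,3.5],[4.3,0,-0.7,0,0,0,3.5]]'; python3 -c "
from h import *
go([0.5465,0.1838,0.051],7.2,8)
d=grab('wrist','w13.png')"
```

```text
clock: 15.15
position: [0.5467, 0.185, 0.0577]
ee_rot: [0.753, -0.04, 0.654, 0.049]
contact_force: [-1.1, -0.6, -0.7]
width: 0.0393
shift cm [ 0.66 -0.12 -0.13] turn [-0.05  0.06 -0.22]
```

View pics/w13.png

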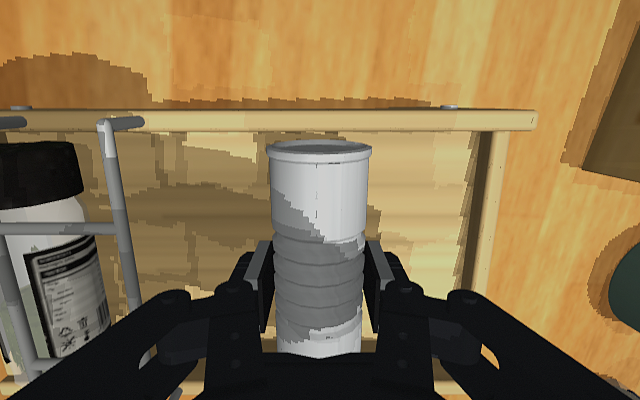

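The tin is between the walls and parallel to the rack's cross axis. I lower it the last few millimetres, release and lift.

```bash
python3 -m crank '[[0.3,-0.1,0,0,0,-0.2,3.5],[0.6,-0.1,0,0,0,-0.2,3.5],[0.7,-0.1,0,0,0,-0.2,3.5],[0.7,-0.1,0,0,0,-0.2,3.5]]'; python3 -m crank '[[0.1,0,0,0,0,0,3.5],[0.1,0,0,0,0,0,4.6],[0.1,0,0,0,0,0,5.2],[0.1,0,0,0,0,0,5.2],[0.1,0,0,0,0,0,5.2]]'; python3 -m crank '[[-1,0,0,0,0,0,5.2],[-3,0,0,0,0,0,5.2],[-6,0,0,0,0,0,5.2],[-10,0,0,0,0,0,5.2],[-13,0,0,0,0,0,5.2]]';python3 -m crank '[[-2,0,0,0,0,0,5.2],[-4,0,0,0,0,0,5.2],[-4,0,0,0,0,0,5.2],[-4,0,0,0,0,0,5.2],[-4,0,0,0,0,0,5.2]]';python3 -c "
from h import *
d=grab('wrist','w14.png')"
```

```text
clock: 15.7
position: [0.5479, 0.1844, 0.0509]
ee_rot: [0.754, -0.041, 0.654, 0.047]
contact_force: [-0.8, -0.0, -1.7]
width: 0.0396
clock: 16.32
position: [0.5481, 0.1844, 0.0501]
ee_rot: [0.754, -0.041, 0.654, 0.047]
contact_force: [-0.8, 0.9, -0.1]
width: 0.052
clock: 16.95
position: [0.5302, 0.1821, 0.1812]
ee_rot: [0.755, -0.041, 0.653, 0.048]
contact_force: [0.7, 0.1, 0.0]
width: 0.0516
clock: 17.58
position: [0.5237, 0.1811, 0.2172]
ee_rot: [0.753, -0.041, 0.655, 0.047]
contact_force: [0.4, 0.3, -0.3]
width: 0.052
```

View pics/w14.png

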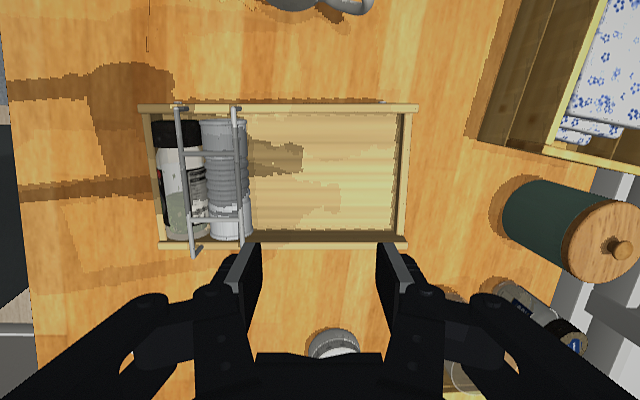

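The jar is at the stop (180,180) and the tin right behind it (225,180). I wait a moment, then measure.

```bash
python3 -m crank '[[-3,0,0,0,0,0,5.2],[-3,0,0,0,0,0,5.2],[-3,0,0,0,0,0,5.2],[-3,0,0,0,0,0,5.2],[-3,0,0,0,0,0,5.2]]'>/dev/null;python3 - <<'E'
from h import *
d=grab('wrist','w15.png')
P=cloud(d)[80:260,130:280].reshape(-1,3)
a=np.radians(7.2);o=np.array([.5115,.1799]);D=P[:,:2]-o
x=D@[np.cos(a),np.sin(a)];y=D@[-np.sin(a),np.cos(a)]
h=(P[:,2]-(.0375+x*np.tan(np.radians(8))))
for lo in np.arange(-.12,-.02,.008):
    s=(x>lo)&(x<=lo+.008)&(abs(y)<.05)&(h<.046)
    print(round(lo+.004,3),s.sum(),np.median(h[s]).round(4),np.percentile(y[s],[1,99]).round(3))
for yl in(-.045,-.02,.0,.02,.045):
    s=(abs(y-yl)<.008)&(h>.025)&(h<.046);print('y',yl,'x range of tops',np.percentile(x[s],[2,98]).round(4))
t=grab('top','t15.png'); 
Z=cloud(t)[175:195,350:372];pieces(t,(325,395,165,205))
E
```

```text
-0.116 472 0.025 [-0.049  0.049]
-0.108 490 0.0287 [-0.049  0.049]
-0.1 756 0.0387 [-0.049  0.049]
-0.092 880 0.0406 [-0.049  0.048]
-0.084 407 0.0398 [-0.048  0.048]
-0.076 927 0.0344 [-0.049  0.049]
-0.068 694 0.0275 [-0.049  0.049]
-0.06 700 0.0368 [-0.049  0.049]
-0.052 797 0.0393 [-0.049  0.049]
-0.044 824 0.038 [-0.049  0.049]
-0.036 404 0.0301 [-0.049  0.049]
-0.028 900 0.0004 [-0.049  0.049]
-0.02 711 -0.0002 [-0.049  0.05 ]
y -0.045 x range of tops [-0.1136 -0.0316]
y -0.02 x range of tops [-0.1143 -0.0323]
y 0.0 x range of tops [-0.114  -0.0325]
y 0.02 x range of tops [-0.1128 -0.0323]
y 0.045 x range of tops [-0.1134 -0.0319]
px [361. 185.] ctr mm 535.4 -236.8 size [38. 65.] axis deg 103.28 ztop 0.0503
```

View pics/t15.png

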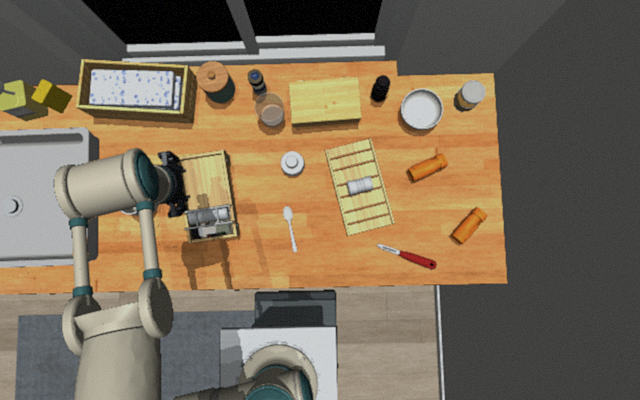

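Both pieces lie parallel, with crests about 40 mm apart and the jar on the stop. The short tin is still at (360,186), and the gripper is clear. I hand in.

```bash
python3 -c "
from h import *
s=manip.get_state();print(s['clock'],s['position'],s['contact_force'])
print(manip.sign_off())"
```

```text
18.35 [0.51995847 0.18071227 0.24745342] [-0.47791399  1.37963658 -0.15694925]
the job is handed in; nothing more can be done
None
```

I loaded the jar and then the long tin into the rack and handed the job in at 18.35 s; no verdict was reported. I let each piece go just above the ramp at the intake, and each rolled down by itself.

- **Jar and long tin:** the last wrist depth picture shows both lying straight across the ramp. The jar is against the front stop and the tin right behind it, with their crests about 40 mm apart (41 mm nominal). I did not measure their positions along the rack's width; both lie between its side walls.
- **Short tin:** the wrist camera had put it at (535.4, -236.3) mm before the jar was lifted. In the last top view it is at (535.4, -236.8) mm, so it did not move.
- **Robot:** it ended about 0.2 m above the ramp, touching nothing. The wrist force read at most about 6.5 N, while gripping.
- **Disagreement:** the top and wrist cameras put the rack's middle about 2 mm apart sideways. I used a value between them, within the roughly 6 mm of play on each side.

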